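Clamp a filter plate with the ratchet handle of a bench press

ROBOT

A 6-joint arm with a two-finger parallel gripper is mounted at the origin on the work surface. World frame = base frame: x ahead of the robot, y to its left, z up, the work surface at z = 0. Lengths are in m, angles in degrees, forces in N, time in s.
With the tool pointing down it reaches from about 0.35 to 0.875 m from the base axis. Payload 4.2 kg.
Tool frame: the origin (TCP) lies midway between the tips of the shut fingers; the grasp point (between the pads) lies 19 mm behind it (r.grasp_offset is the distance from the TCP to the grasp point, in m); z points along the fingers, y is the direction in which the jaws open and shut (so a half turn about z gives the same grasp; the last joint's range is limited). The gripper opens to 87 mm and grips with 3 to 60 N. Pads are 19 mm wide; open, the fingers measure 117 mm over their backs; the gripper's body (75 mm by 190 mm) begins 51 mm behind the grasp point.
Start: joints at [92.051, 22.042, 0.453, 0, -68.411, -14.817], TCP at [0.138, 0.61, 0.223] pointing down, gripper open.
Joint ranges: [-179.83, 179.83], [-69.29, 118.12], [-61.27, 80.66], [-181.25, 117.63], [-171.15, -9.14], [-177.46, 177.46]. Speed limits (degrees/s): [159.86, 159.86, 180, 180, 180, 180].

INTERFACE

Orientations are given as a 3x3 rotation matrix whose columns are the frame's x, y, z axes.
In Python, from station import r gives the robot as it stands.
- The arm moves only by the shell command python3 -m crank 'ROWS'. ROWS is JSON, a list of rows, each a list of 3 entries, a list of its own where there are three numbers: the closure, from -1 (fully open) to 1 (shut), so that 0 is half open, then the shift along the tool's x, y, z as a fraction of full scale, then the turn, a rotation vector about the tool's x, y, z as a fraction of full scale. In form: [[fingers, [dx, dy, dz], [wx, wy, wz]], ...]. A call has 1 to 8 rows; each row shifts and turns the commanded pose from where the row before left it, along the tool's axes as they then stand; what a row does not reach is not made up. Full scale, the value 1, is 100 mm for a shift and 45 degrees for a turn. A row lasts 1/10 s, in which the tool goes at most 50 mm and 8.59 degrees, less where a joint would pass 70% of its speed; a pose out of reach is approached as far as the arm can. A call with a number of a shift or a turn outside -1 to 1 is refused whole. A call with a gripper value outside its range is refused whole. The fingers move at their own pace and stop on an object; the grip force is fixed at half the most. Time passes only in rows, so rows that do not move let the fingers close. It gives the time, the measured TCP pose, the force and the opening at its end, in the units of the state.
- r.sense(): the state, without advancing time (a new reading comes with each control period).
- r.capture(name): name is "scene" or "top" or "wrist"; returns a dict with "img" (384x512x3 uint8, blue, green, red), "fx", "fy", "cx", "cy" (pixels), "dist" ([k1, k2, p1, p2, k3] as OpenCV has them; the pictures are not rectified), "R" (3x3) and "t" (3): a world point X has camera coordinates R X + t. Camera axes: x right, y down, z forward; pixel columns grow to the right and rows downward; lengths in m; the calibration is good to about 2 mm. A picture is of the moment at which its call begins. There is no depth.
- r.finish_job(): hands the job in, once; it reports no verdict.
The state is a dict: "time_s": time; "joints": joint angles; "joint_velocities": joint speeds; "effort": joint torques, N m; "tcp_pos": TCP position; "ee_rot": TCP orientation; "wrist_force": force on the tool from outside, world axes, zero at the start; "moment": the same for the moment, N m; "gripper_width": opening from 0.0 (shut) to 1.0 (fully open).
Only numpy, scipy, OpenCV 4.12 (cv2) and the standard library are available. Lean on these libraries where they do the work, as an engineer would, in place of code of your own. Each camera call takes 0.05 s, during which the arm holds its last target.

TASK

The filter plate lies in the small screw press, but the press's ratchet handle is still set to loosen. Gently flip the ratchet's direction tab over to the tighten (clockwise) side, then swing the handle back and forth until the pressure plate is firmly down on the filter plate's gasket. Stop as soon as the handle goes clearly stiff, before the plate gets crushed, let go, and leave the things around the press where they are.

Things in the scene. Friction and masses are not known exactly. Their poses are not given: they have to be found in the camera images.
- press: Bench press, bolted down: white base 150 x 210 x 14 mm (x, y, z), posts at y = +-85 mm, aluminium bridge 34 x 195 mm on them (top 90 mm, post nuts 94 mm above the table). Origin on the table under the vertical screw axis, z up. The ratchet handle pivots about this z axis and points along the press's +x axis when handle is 0.
- handle (a joint): Swing of the ratchet handle about the screw axis, rad, positive clockwise seen from above, 0 along the press's +x axis; end stops at -0.8 and +0.8 (do not mistake them for the clamp being tight). It stays where it is left (own friction 0.15 N m).
- head (a point): Centre of the top of the ratchet's round head (86 mm diameter, 113 mm high), on the screw axis; a thin spindle end stands 12 mm above it. 14 teeth: after each reversal up to 0.45 rad of swing is idle before the pawl catches. The screw turns with a steady friction of 0.6 N m (about 5 N at grip while moving, less when stopped) and stays put while the handle clicks back.
- grip (a point): Point on the centre line of the handle's black round grip, 155 mm from the screw axis, 112 mm above the table. Grip: level bar of 22 mm diameter, from 120 to 205 mm from the axis; nothing under it down to the table, beyond 110 mm from the axis. Nearer in, the handle is a 24 mm wide steel bar, top 117 mm high. Its x axis points outward along the handle.
- pawl (a joint): Direction pawl, rad, -0.36 to +0.36, about an upright pin on the handle 56 mm from the screw axis. Negative: anticlockwise swings loosen the screw. Positive: clockwise swings tighten it, anticlockwise ones click back freely. An over-centre spring snaps it to either end (about 2 N at the tab there); it rocks 0.25 rad while clicking, not crossing 0.
- tab (a point): Centre of the pawl's upright steel tab, 139 mm above the table, over the handle: 12 mm (along the handle) x 10 mm x 34 mm tall, from 122 to 156 mm high. It lies 34 mm further out than the pawl's pin (90 mm from the screw axis when mid-way) and swings 12 mm to each side of the handle's centre line. Push it clockwise (seen from above) across that line to set tighten.
- platen_top (a point): Centre of the top face of the pressure plate (90 x 132 x 8 mm), which hangs on the screw under the bridge and moves down 2 mm per rad of tightening. In the press frame it is 45.0 mm high when it just meets the gasket; at the start it is 3.2 to 4.8 mm higher.
- gasket (a point): Top of the filter plate's black gasket, on the screw axis, 37 mm above the table. Once touched it adds a spring load of 4 N m per rad of screw turn: at grip the moving push goes from 5 N (running) to 7.5 N after 0.1 rad and 13 N after 0.32 rad, where the filter plate is crushed. When let go, the screw eases back to about 0.15 rad of squeeze if it was above that, and stays.
- rack: Bystander: white tube rack 80 x 130 x 50 mm with capped tubes, 82 mm high in all; origin under its centre.
- tipbox: Bystander: pipette-tip box 77 x 112 x 57 mm; origin under its centre.
- jar: Bystander: closed jar, 60 mm diameter, 75 mm high; origin under its centre.

How it is judged (in metres and radians):
On the way, in this order (a step that is already met when the one before it is completed fails the run):
1. the direction pawl is flipped to tighten (value of joint pawl above 0.05 rad), for 0.2 s.
2. the pressure plate is firmly down on the gasket (z of platen_top in the frame of press below 0.04488 m), for 0.2 s.
At the end, for the whole second after the job is handed in: The pawl is on the tighten side (above 0.05 rad), the pressure plate is squeezed at least 0.10 mm into the gasket (0.05 rad of screw turn past first touch) and less than 0.64 mm, and the handle is at rest. On the way the squeeze must once have held 0.12 mm for 0.2 s (value of joint pawl above 0.05 rad and z of platen_top in the frame of press between 0.04436 and 0.0449 m and velocity of joint handle between -0.05 and 0.05 rad/s).
It fails at once if the filter plate is crushed: the pressure plate goes 0.64 mm or more past first touch (z of platen_top in the frame of press below 0.04436 m).
It fails at once if the pawl's tab is pushed with more than 20 N (contact force between the fingers and pawl above 20 N).
It fails at once if the tube rack is shifted by 20 mm (distance of rack from where it was at the start of the episode above 0.02 m).
It fails at once if the tip box is shifted by 20 mm (distance of tipbox from where it was at the start of the episode above 0.02 m).
It fails at once if the jar is shifted by 20 mm (distance of jar from where it was at the start of the episode above 0.02 m).
It also fails if it takes over 72 s, if anything falls off the work surface, if the arm or the gripper's body presses on something with over 40 N, if the wrist force passes 120 N, or if a joint passes its speed limit or range.

## Working session

There is one attempt and no reset: what is moved stays moved. The work goes in short steps, Python scripts to look and compute and a shell command to move; the robot and the scene stay as the last step left them, time stands still between calls to the robot, and variables do not carry over. Pictures are saved under pics/ and viewed, and the job is handed in when it is done.

```bash
ls; mkdir -p pics; python3 - <<'E'
from station import r
import cv2
s=r.sense()
for k,v in s.items(): print(k,v)
for n in ("scene","top","wrist"):
    c=r.capture(n); cv2.imwrite(f"pics/{n}0.png",c["img"]); print(n,c["fx"],c["fy"],c["cx"],c["cy"],c["dist"],c["R"],c["t"])
E
```

```text
pics
time_s 0.0
joints [ 9.20496277e+01  2.20913904e+01  3.78896306e-01 -3.05792000e-02
 -6.84118417e+01 -1.48173630e+01]
joint_velocities [-0.04201926 -0.0212435   0.04222491  0.06154789 -0.17587045  0.02083132]
effort [ 2.83865293e-04 -3.90660560e+01  1.87398165e+01  4.21975493e+00
  1.09003464e-02 -1.98396319e-04]
tcp_pos [0.13795692 0.60895159 0.22144284]
ee_rot [[ 9.75230440e-01 -2.21190900e-01 -4.18340969e-04]
 [-2.21191282e-01 -9.75227992e-01 -2.18637975e-03]
 [ 7.56294798e-05  2.22475746e-03 -9.99997522e-01]]
wrist_force [0.28931651 0.05021064 0.79498891]
moment [-0.09401325  0.03469434 -0.02239943]
gripper_width 1.0031562486014594
scene 368.1766873924763 368.1766873924763 260.1398042052262 189.48096793079554 [0.02281142 0.         0.         0.         0.        ] [[ 0.85993492  0.50993574 -0.02185118]
 [ 0.32717331 -0.58357987 -0.74323089]
 [-0.3917519   0.63198108 -0.66867807]] [-0.5472078  -0.05529093  1.16988101]
top 422.3897191948139 422.3897191948139 249.2012339136166 182.780916766086 [-0.1590251  0.         0.         0.         0.       ] [[ 0.01325774 -0.99967755  0.02165707]
 [-0.98143178 -0.01715453 -0.19104286]
 [ 0.19135277 -0.01872214 -0.98134275]] [0.05141444 0.59509005 0.95066963]
wrist 324.46275899686725 324.46275899686725 257.7614637599816 191.1223194531199 [-0.06084772  0.          0.          0.          0.        ] [[-0.22170672 -0.97511246  0.00134832]
 [-0.94271992  0.21469481  0.25531412]
 [-0.24924946  0.05533377 -0.96685722]] [ 0.62462833 -0.0307153   0.39028721]
```

View pics/scene0.png

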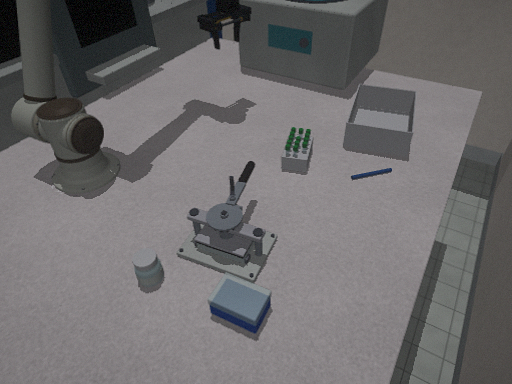

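View pics/top0.png

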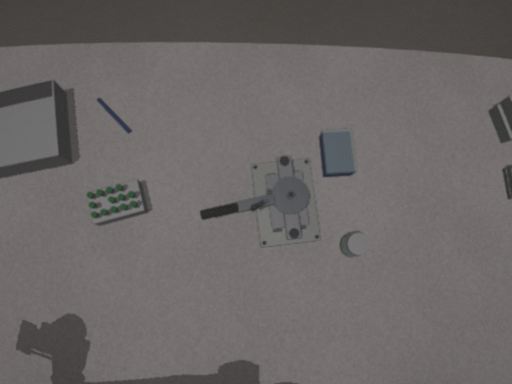

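View pics/wrist0.png

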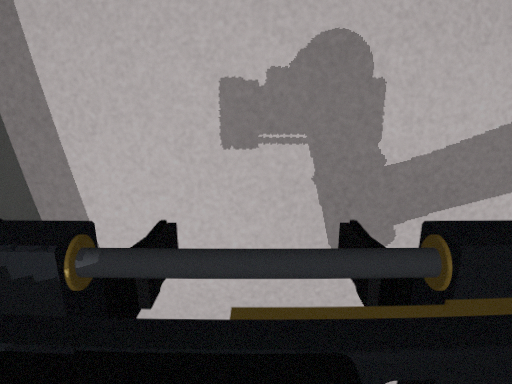

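The scene view shows the head at about (226,215) and the grip at (245,175). In the top view the head is at (291,195), with the handle pointing left (world +y) to the grip at about (220,211). I'll enlarge the crops to measure.

```bash
cat > h.py <<'E'
import numpy as np, cv2
from station import r
def ray(c,uv):
    K=np.array([[c["fx"],0,c["cx"]],[0,c["fy"],c["cy"]],[0,0,1.]])
    p=cv2.undistortPoints(np.array([[uv]],float),K,np.array(c["dist"],float))[0,0]
    R=np.array(c["R"]);t=np.array(c["t"])
    return -R.T@t, R.T@np.array([p[0],p[1],1.])
def onz(c,uv,z):
    o,d=ray(c,uv); return o+d*(z-o[2])/d[2]
def proj(c,X):
    K=np.array([[c["fx"],0,c["cx"]],[0,c["fy"],c["cy"]],[0,0,1.]])
    return cv2.projectPoints(np.array([X],float),cv2.Rodrigues(np.array(c["R"]))[0],np.array(c["t"],float),K,np.array(c["dist"],float))[0][0,0]
def crop(c,x0,y0,x1,y1,f,name):
    im=cv2.resize(c["img"][y0:y1,x0:x1],None,fx=f,fy=f,interpolation=cv2.INTER_CUBIC)
    im=np.clip(im.astype(float)*1.5,0,255).astype(np.uint8)
    for x in range((x0//10+1)*10,x1,10): cv2.putText(im,str(x),(int((x-x0+.5)*f),8),0,.3,(0,255,255)); cv2.line(im,(int((x-x0+.5)*f),10),(int((x-x0+.5)*f),16),(0,255,255))
    for y in range((y0//10+1)*10,y1,10): cv2.putText(im,str(y),(0,int((y-y0+.5)*f)),0,.3,(0,255,255)); cv2.line(im,(20,int((y-y0+.5)*f)),(26,int((y-y0+.5)*f)),(0,255,255))
    cv2.imwrite(name,im)
E
python3 - <<'E'
from h import *
crop(r.capture("top"),190,145,330,255,5.5,"pics/topc.png")
crop(r.capture("scene"),170,150,290,285,4.4,"pics/scenec.png")
E
```

```text
(no output)
```

View pics/topc.png

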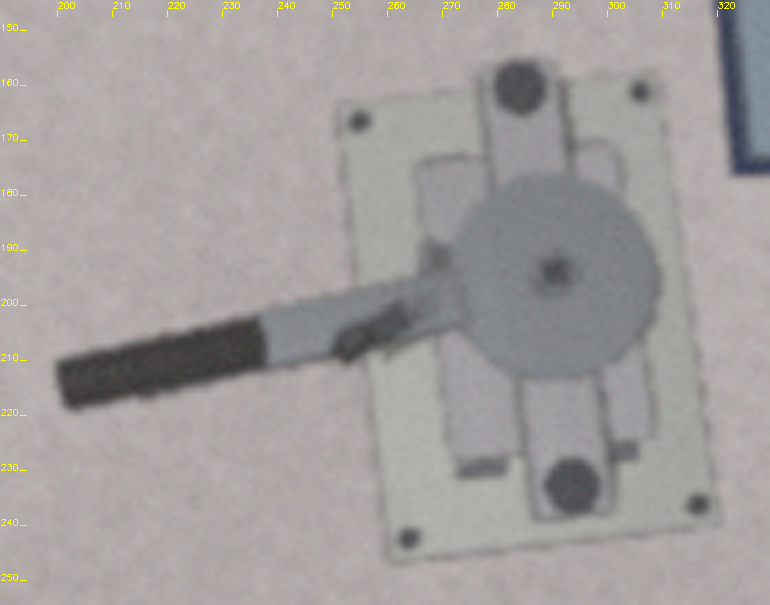

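View pics/scenec.png

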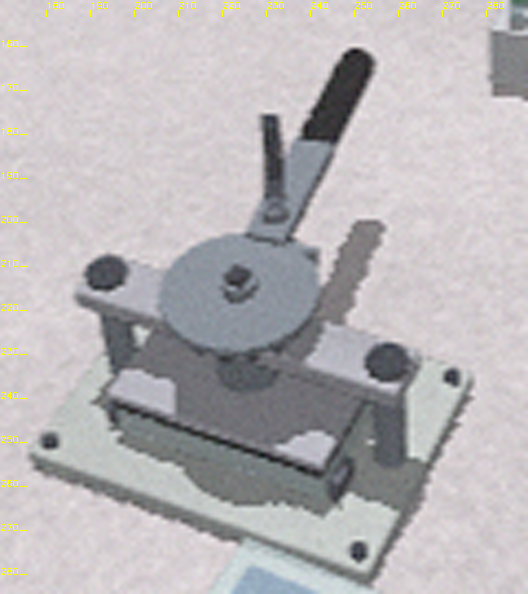

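```bash
python3 - <<'E'
from h import *
c=r.capture("top"); s=r.capture("scene")
P=lambda x,y:(x/5.5-.5+190,y/5.5-.5+145)
S=lambda x,y:(x/4.4-.5+170,y/4.4-.5+150)
np.set_printoptions(precision=4,suppress=True)
print("cam",ray(c,(0,0))[0],ray(s,(0,0))[0])
h=onz(c,P(555,277),.113);print("head top",h, "scene",onz(s,S(239,293),.113))
print("spindle top",onz(c,P(556,270),.125),onz(s,S(236,272),.125))
for n,p in(("in",(265,341)),("out",(66,387))):
    g=onz(c,P(*p),.112);print(n,g,np.linalg.norm(g[:2]-h[:2]),np.degrees(np.arctan2(*(g-h)[1::-1])))
g=onz(s,S(357,60),.112);print("out scene",g)
a=onz(c,P(520,87),.094);b=onz(c,P(572,487),.094);print("nuts",a,b,np.linalg.norm(a-b),(a+b)/2,np.degrees(np.arctan2(*(a-b)[1::-1])))
a=onz(s,S(107,272),.094);b=onz(s,S(389,362),.094);print("nuts scene",a,b,np.linalg.norm(a-b),(a+b)/2)
print("tab top scene",onz(s,S(270,117),.156), "tab top topcam", onz(c,P(350,345),.156))
u=(g-h)[:2]
for n,p in(("A",(340,350)),("B",(400,310))): print(n,onz(c,P(*p),.156),onz(c,P(*p),.122))
E
```

```text
cam [0.4014 0.0794 1.0455] [ 0.947  -0.4926  0.7292]
head top [ 0.5573 -0.0313  0.113 ] scene [ 0.5594 -0.0309  0.113 ]
spindle top [ 0.5581 -0.0303  0.125 ] [ 0.5569 -0.0282  0.125 ]
in [0.5292 0.0865 0.112 ] 0.12114143605443779 103.39208164532639
out [0.5091 0.1666 0.112 ] 0.20364004481617023 103.6904881905057
out scene [0.508  0.1705 0.112 ]
nuts [ 0.6417 -0.0191  0.094 ] [ 0.4731 -0.0403  0.094 ] 0.16984235354902716 [ 0.5574 -0.0297  0.094 ] 7.1535187023676405
nuts scene [ 0.4745 -0.0394  0.094 ] [ 0.6441 -0.0191  0.094 ] 0.17081815793893898 [ 0.5593 -0.0293  0.094 ]
tab top scene [0.5241 0.0562 0.156 ] tab top topcam [0.5222 0.0534 0.156 ]
A [0.5201 0.0572 0.156 ] [0.5247 0.0564 0.122 ]
B [0.5361 0.0342 0.156 ] [0.5413 0.0324 0.122 ]
```

```bash
python3 -m crank '[[1,[0.334,0.336,0],[0,0,0]],[1,[0.334,0.336,0],[0,0,0]],[1,[0.334,0.336,0],[0,0,0]],[1,[0.334,0.336,0],[0,0,0]],[1,[0.334,0.336,0],[0,0,0]],[1,[0.334,0.336,0],[0,0,0]],[1,[0.334,0.336,0],[0,0,0]]]'
python3 -m crank '[[1,[0.334,0.336,0],[0,0,0]],[1,[0.334,0.336,0],[0,0,0]],[1,[0.334,0.336,0],[0,0,0]],[1,[0.334,0.336,0],[0,0,0]],[1,[0.334,0.336,0],[0,0,0]],[1,[0.334,0.336,0],[0,0,0]],[1,[0.334,0.336,0],[0,0,0]]]'
python3 -m crank '[[1,[0,0,0],[0,0,0.177]],[1,[0,0,0],[0,0,0.177]],[1,[0,0,0],[0,0,0.177]],[1,[0,0,0],[0,0,0.177]],[1,[0,0,0],[0,0,0.177]],[1,[0,0,0],[0,0,0.177]],[1,[0,0,0],[0,0,0.177]],[1,[0,0,0],[0,0,0.177]]]'
```

```text
time_s: 1.05
tcp_pos: [0.3147, 0.3268, 0.2229]
ee_rot: [[0.975, -0.22, 0.0], [-0.22, -0.975, 0.001], [0.0, -0.001, -1.0]]
wrist_force: [1.8, 0.1, -0.7]
gripper_width: 0.445
time_s: 1.75
tcp_pos: [0.491, 0.0456, 0.223]
ee_rot: [[0.975, -0.221, 0.001], [-0.221, -0.975, 0.0], [0.001, -0.001, -1.0]]
wrist_force: [0.4, 0.6, 0.5]
gripper_width: 0.006
time_s: 2.55
tcp_pos: [0.4901, 0.0474, 0.2226]
ee_rot: [[0.228, -0.974, 0.0], [-0.974, -0.228, 0.0], [-0.0, -0.0, -1.0]]
wrist_force: [-0.7, 0.2, 0.3]
gripper_width: 0.007
```

```bash
python3 -m crank '[[1,[0,0,0.3],[0,0,0]],[1,[0,0,0.3],[0,0,0]],[1,[0,0,0.3],[0,0,0]],[1,[0,0,0],[0,0,0]]]'
python3 - <<'E'
from h import *
for n in("top","wrist"):
    c=r.capture(n)
    if n=="top": crop(c,190,145,330,255,5.5,"pics/t1.png")
    else: cv2.imwrite("pics/w1.png",c["img"])
c=r.capture("scene");crop(c,170,130,290,285,3.8,"pics/s1.png")
E
```

```text
time_s: 2.95
tcp_pos: [0.4872, 0.0464, 0.1291]
ee_rot: [[0.233, -0.973, -0.009], [-0.973, -0.233, -0.003], [0.001, 0.009, -1.0]]
wrist_force: [-1.7, 0.6, 0.3]
gripper_width: 0.004
```

View pics/w1.png

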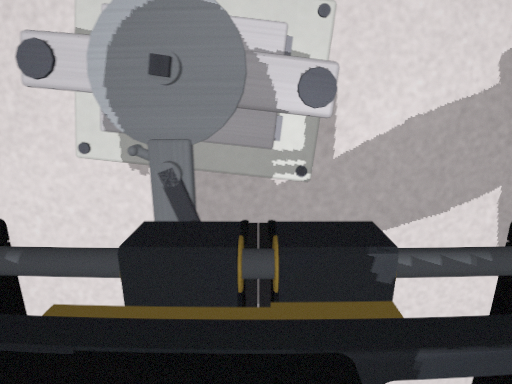

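View pics/s1.png

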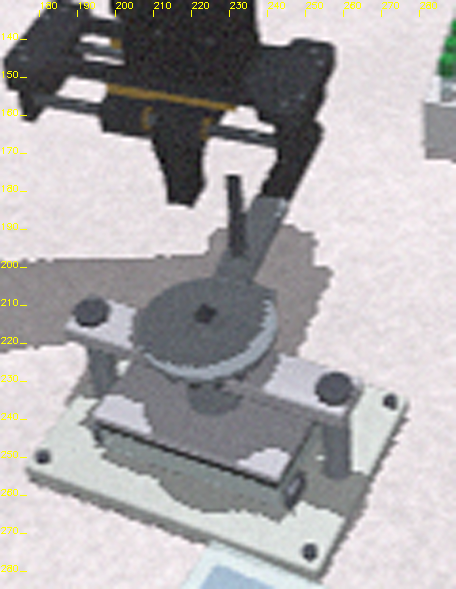

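The scene view shows the shut fingers level with the tab and on its anticlockwise side, tips at about (217,182) and tab at (229,178). Next I'll push gently along tool −y.

```bash
python3 -m crank '[[1,[0,-0.04,0],[0,0,0]],[1,[0,-0.04,0],[0,0,0]],[1,[0,-0.04,0],[0,0,0]],[1,[0,-0.03,0],[0,0,0]]]'
python3 -m crank '[[1,[0,-0.03,0],[0,0,0]],[1,[0,-0.03,0],[0,0,0]]]'
python3 -m crank '[[1,[0,-0.03,0],[0,0,0]],[1,[0,-0.03,0],[0,0,0]]]'
```

```text
time_s: 3.5
tcp_pos: [0.5055, 0.0512, 0.1331]
ee_rot: [[0.234, -0.972, 0.001], [-0.972, -0.234, 0.0], [-0.0, -0.001, -1.0]]
wrist_force: [0.5, 0.8, 0.2]
gripper_width: 0.01
time_s: 3.7
tcp_pos: [0.5102, 0.0522, 0.1324]
ee_rot: [[0.233, -0.972, -0.002], [-0.972, -0.233, -0.0], [-0.0, 0.002, -1.0]]
wrist_force: [-2.1, 0.0, 1.4]
gripper_width: 0.006
time_s: 3.9
tcp_pos: [0.5161, 0.0538, 0.1323]
ee_rot: [[0.234, -0.972, -0.001], [-0.972, -0.234, -0.0], [-0.0, 0.001, -1.0]]
wrist_force: [-2.1, 0.2, -0.4]
gripper_width: 0.007
```

```bash
python3 -m crank '[[1,[0,-0.03,0],[0,0,0]],[1,[0,-0.03,0],[0,0,0]]]'
python3 -m crank '[[1,[0,-0.02,0],[0,0,0]],[1,[0,-0.02,0],[0,0,0]]]'
python3 - <<'E'
from h import *
c=r.capture("wrist");cv2.imwrite("pics/w2.png",c["img"])
c=r.capture("scene");crop(c,170,130,290,285,3.8,"pics/s2.png")
E
```

```text
time_s: 4.1
tcp_pos: [0.5223, 0.0552, 0.1324]
ee_rot: [[0.234, -0.972, -0.0], [-0.972, -0.234, -0.0], [-0.0, 0.0, -1.0]]
wrist_force: [-1.4, -0.1, 0.4]
gripper_width: 0.003
time_s: 4.3
tcp_pos: [0.5263, 0.0561, 0.1325]
ee_rot: [[0.234, -0.972, 0.0], [-0.972, -0.234, -0.0], [0.0, 0.0, -1.0]]
wrist_force: [-2.0, 1.1, 0.9]
gripper_width: 0.003
```

View pics/w2.png

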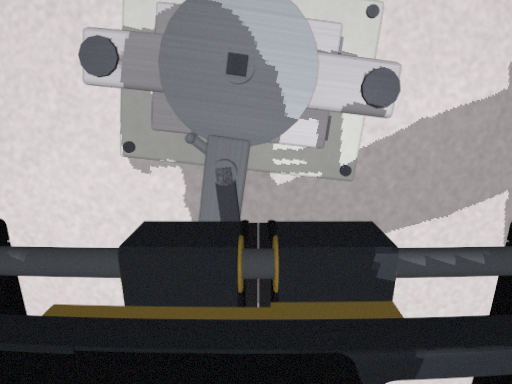

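View pics/s2.png

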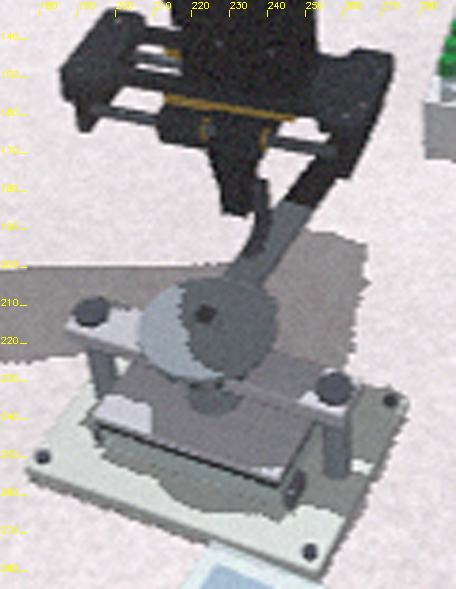

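The handle swings clockwise along with the tab, as loosen mode allows. I'll follow the arc to the clockwise stop and flip the tab there.

```bash
python3 -m crank '[[1,[-0.0055,-0.05,0],[0,0,0.122]],[1,[-0.0076,-0.049,0],[0,0,0.122]],[1,[-0.0096,-0.049,0],[0,0,0.122]],[1,[-0.0117,-0.0486,0],[0,0,0.122]],[1,[-0.0137,-0.048,0],[0,0,0.122]]]'
python3 - <<'E'
from h import *
c=r.capture("wrist");cv2.imwrite("pics/w3.png",c["img"])
c=r.capture("scene");crop(c,170,130,290,285,3.8,"pics/s3.png")
E
```

```text
time_s: 4.9
tcp_pos: [0.551, 0.062, 0.1328]
ee_rot: [[-0.245, -0.97, 0.001], [-0.97, 0.245, 0.0], [-0.0, -0.001, -1.0]]
wrist_force: [-2.1, -0.3, 1.0]
gripper_width: 0.009
```

View pics/w3.png

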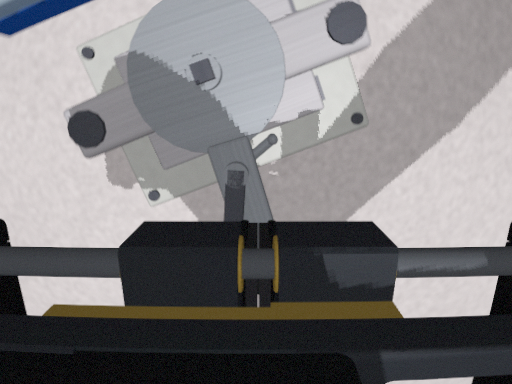

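The wrist view shows the tab (235,205) left of the handle centreline, which is the clockwise side. The pawl's tail at (270,140) has moved to the right, so the pawl looks flipped. I'll back off and confirm.

```bash
python3 -m crank '[[1,[0,0.15,0],[0,0,0]],[1,[0,0.2,-0.3],[0,0,0]],[0.25,[0,0.2,-0.4],[0,0,0]],[0.25,[0,0,0],[0,0,0]]]'
python3 - <<'E'
from h import *
c=r.capture("wrist");cv2.imwrite("pics/w4.png",c["img"])
c=r.capture("scene");crop(c,170,130,290,285,3.8,"pics/s4.png")
c=r.capture("top");crop(c,190,145,330,255,5.5,"pics/t4.png")
E
```

```text
time_s: 5.4
tcp_pos: [0.4988, 0.0763, 0.2084]
ee_rot: [[-0.236, -0.972, 0.012], [-0.972, 0.236, 0.004], [-0.006, -0.01, -1.0]]
wrist_force: [1.5, 0.6, 0.5]
gripper_width: 0.11
```

View pics/t4.png

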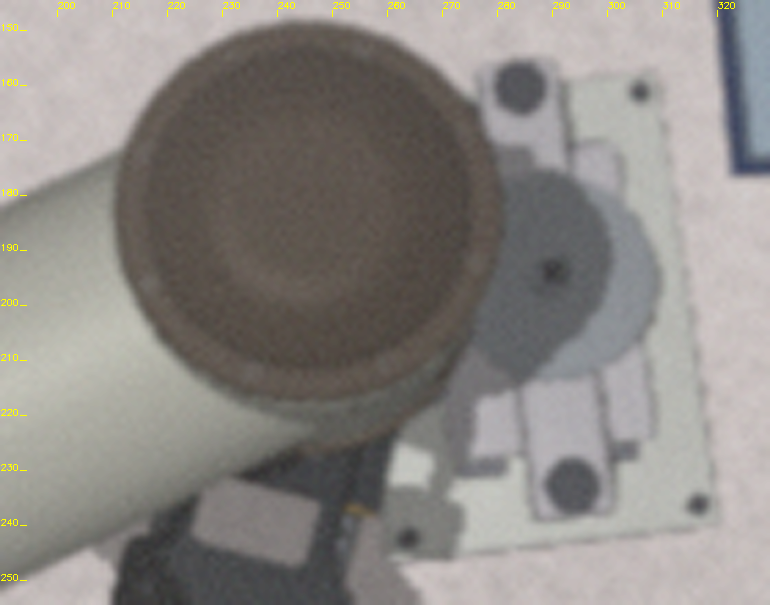

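View pics/s4.png

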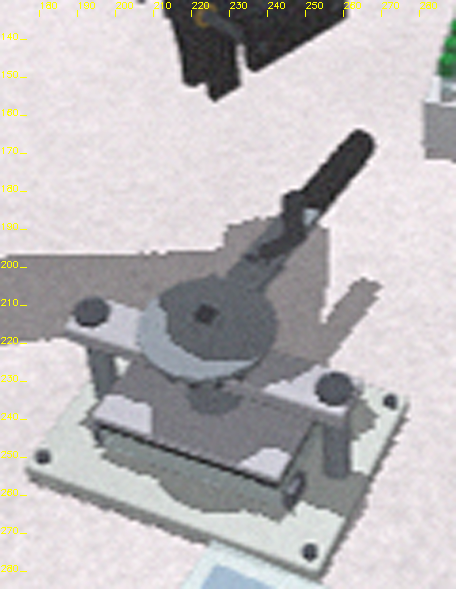

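View pics/w4.png

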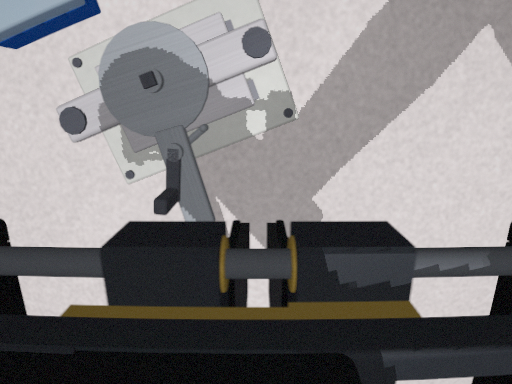

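The tab is now clearly on the clockwise side: wrist (165,200), scene (247,185). Next is the handle heading and the numbers for straddling the grip.

```bash
cat >> h.py <<'E'
A=np.array([0.5577,-0.0303])
def heading(p): 
    v=np.array(p)[:2]-A; return np.degrees(np.arctan2(v[1],v[0])),np.hypot(*v)
def goto(rad,th,z,xh=None):
    """tool-axis shift (fraction) from here to radius rad on handle heading th; turn needed to tool-x heading th-180"""
    s=r.sense();p=np.array(s["tcp_pos"]);R=np.array(s["ee_rot"])
    a=np.radians(th);T=np.array([A[0]+rad*np.cos(a),A[1]+rad*np.sin(a),z])
    hx=np.degrees(np.arctan2(R[1,0],R[0,0]));turn=-((th-180-hx+180)%360-180)
    print("target",T.round(4),"shift frac",(R.T@(T-p)*10).round(3),"turn deg",round(turn,2),"frac",round(turn/45,3))
E
python3 - <<'E'
from h import *
c=r.capture("scene")
g=onz(c,(265.6,166.3),.112);print(g,heading(g))
w=r.capture("wrist")
for p in((205,222),(171,130)): print(heading(onz(w,p,.117)))
print(heading(onz(w,(150,80),.125)),onz(w,(150,80),.125))
th=heading(g)[0]
goto(.16,th,.17)
E
```

```text
[0.55056257 0.17829151 0.112     ] (np.float64(91.9597403079503), np.float64(0.2087135822787143))
(np.float64(96.53661659702702), np.float64(0.11709303469930289))
(np.float64(102.82429417740734), np.float64(0.04025633331802102))
(np.float64(165.27525596230092), np.float64(0.007292820906204961)) [ 0.55064669 -0.02844634  0.125     ]
target [0.5522 0.1296 0.17  ] shift frac [-0.665 -0.409  0.313] turn deg -15.88 frac -0.353
```

```bash
python3 -m crank '[[0.15,[-0.22,-0.14,0],[0,0,-0.12]],[0.15,[-0.22,-0.13,0],[0,0,-0.12]],[0.15,[-0.22,-0.13,0.1],[0,0,-0.113]],[0.15,[0,0,0],[0,0,0]]]'
python3 - <<'E'
from h import *
goto(.16,92,.093); c=r.capture("wrist");cv2.imwrite("pics/w5.png",c["img"]); crop(r.capture("scene"),170,110,290,265,3.8,"pics/s5.png")
E
```

```text
time_s: 6.05
tcp_pos: [0.5469, 0.1356, 0.1893]
ee_rot: [[0.036, -0.999, -0.004], [-0.999, -0.036, -0.002], [0.002, 0.004, -1.0]]
wrist_force: [0.4, -0.0, 0.4]
gripper_width: 0.424
target [0.5521 0.1296 0.093 ] shift frac [ 0.06  -0.054  0.963] turn deg 0.08 frac 0.002
```

View pics/w5.png

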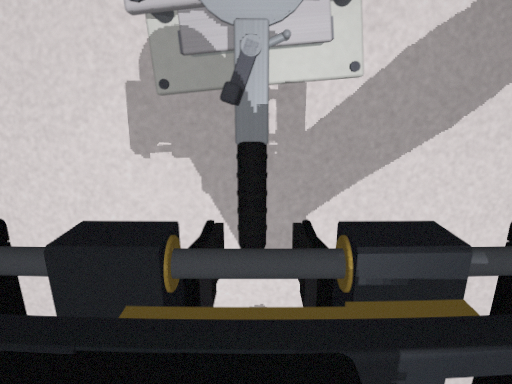

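View pics/s5.png

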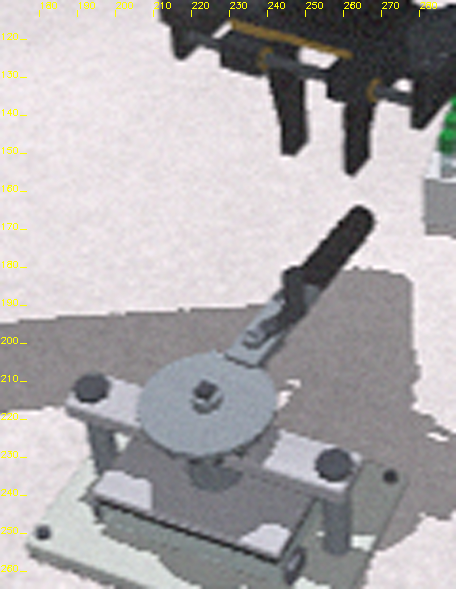

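The wrist view shows the grip at column 252 inside the finger gap (222–293) and nearly parallel to it. I'll descend with the computed correction.

```bash
python3 -m crank '[[0.15,[0.03,-0.025,0],[0,0,0]],[0.15,[0.03,-0.02,0.3],[0,0,0]],[0.15,[0,0,0.35],[0,0,0]],[0.15,[0,0,0.3],[0,0,0]],[0.15,[0,0,0],[0,0,0]]]'
python3 - <<'E'
from h import *
s=r.sense();print(heading(s["tcp_pos"]),s["wrist_force"],s["tcp_pos"]); goto(.16,92,.093); c=r.capture("wrist");cv2.imwrite("pics/w6.png",c["img"])
E
```

```text
time_s: 6.65
tcp_pos: [0.5477, 0.1262, 0.0938]
ee_rot: [[0.032, -0.999, -0.009], [-0.999, -0.032, -0.004], [0.003, 0.009, -1.0]]
wrist_force: [0.1, -0.0, 0.2]
gripper_width: 0.422
(np.float64(93.64447002863908), np.float64(0.1567883635007608)) [ 0.13230806 -0.03929686  0.17775139] [0.54773373 0.12617129 0.09384502]
target [0.5521 0.1296 0.093 ] shift frac [-0.033 -0.045  0.008] turn deg -0.17 frac -0.004
```

View pics/w6.png

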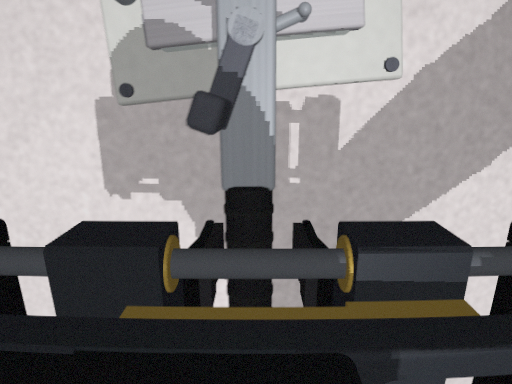

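The fingers straddle the grip without touching it. First I'll swing anticlockwise, which clicks back.

```bash
python3 -m crank '[[0.15,[0.0084,0.1625,0],[0,0,-0.131]],[0.15,[0.0084,0.1625,0],[0,0,-0.131]],[0.15,[0.0084,0.1625,0],[0,0,-0.131]],[0.15,[0.0084,0.1625,0],[0,0,-0.131]]]'
python3 -m crank '[[0.15,[0.0084,0.1625,0],[0,0,-0.131]],[0.15,[0.0084,0.1625,0],[0,0,-0.131]],[0.15,[0.0084,0.1625,0],[0,0,-0.131]],[0.15,[0.0084,0.1625,0],[0,0,-0.131]],[0.15,[0,0,0],[0,0,0]]]'
cat >> h.py <<'E'
def st(w=.0075):
    s=r.sense();p=np.array(s["tcp_pos"]);th,rad=heading(p);R=np.array(s["ee_rot"])
    n=np.array([np.sin(np.radians(th)),-np.cos(np.radians(th))]) # cw tangent
    ft=-np.array(s["wrist_force"])[:2]@n
    print("t",round(s["time_s"],2),"tool th",round(th,2),"rad",round(rad,4),"z",round(p[2],4),"xhead",round(np.degrees(np.arctan2(R[1,0],R[0,0]))+180,1),"Fcw",round(ft,2),"width",round(s["gripper_width"],3))
E
python3 -c "
from h import *
st();c=r.capture('wrist');cv2.imwrite('pics/w7.png',c['img'])"
```

```text
time_s: 7.1
tcp_pos: [0.4896, 0.1136, 0.1003]
ee_rot: [[0.435, -0.9, 0.006], [-0.9, -0.435, 0.002], [0.0, -0.006, -1.0]]
wrist_force: [1.4, 0.1, -0.2]
gripper_width: 0.423
time_s: 7.6
tcp_pos: [0.4367, 0.0733, 0.0998]
ee_rot: [[0.755, -0.655, 0.003], [-0.655, -0.755, 0.002], [0.001, -0.003, -1.0]]
wrist_force: [-0.4, 0.1, 0.2]
gripper_width: 0.422
t 7.6 tool th 139.45 rad 0.1593 z 0.0998 xhead 139.1 Fcw 0.17 width 0.422
```

View pics/w7.png

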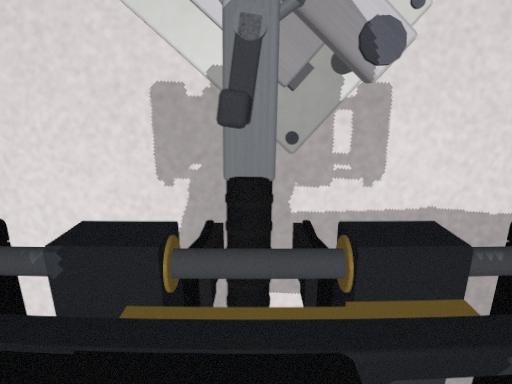

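```bash
python3 -m crank '[[0.15,[0.0084,-0.1625,0],[0,0,0.131]],[0.15,[0.0084,-0.1625,0],[0,0,0.131]],[0.15,[0.0084,-0.1625,0],[0,0,0.131]],[0.15,[0.0084,-0.1625,0],[0,0,0.131]],[0.15,[0.0084,-0.1625,0],[0,0,0.131]],[0.15,[0.0084,-0.1625,0],[0,0,0.131]],[0.15,[0.0084,-0.1625,0],[0,0,0.131]],[0.15,[0.0084,-0.1625,0],[0,0,0.131]]]'; python3 -c "
from h import *
st()"
python3 -m crank '[[0.15,[0.0084,-0.1625,0],[0,0,0.131]],[0.15,[0.0084,-0.1625,0],[0,0,0.131]],[0.15,[0.0084,-0.1625,0],[0,0,0.131]],[0.15,[0.0084,-0.1625,0],[0,0,0.131]]]'; python3 -c "
from h import *
st();c=r.capture('wrist');cv2.imwrite('pics/w8.png',c['img'])"
```

```text
time_s: 8.45
tcp_pos: [0.5507, 0.1288, 0.0982]
ee_rot: [[0.028, -1.0, -0.003], [-1.0, -0.028, -0.001], [0.001, 0.003, -1.0]]
wrist_force: [-5.1, 0.5, 3.7]
gripper_width: 0.424
t 8.45 tool th 92.51 rad 0.1592 z 0.0982 xhead 91.6 Fcw 5.05 width 0.424
time_s: 8.85
tcp_pos: [0.6149, 0.1182, 0.0983]
ee_rot: [[-0.374, -0.927, -0.002], [-0.927, 0.374, 0.0], [0.0, 0.002, -1.0]]
wrist_force: [-4.4, 2.3, 1.9]
gripper_width: 0.422
t 8.85 tool th 68.94 rad 0.1591 z 0.0983 xhead 68.0 Fcw 4.87 width 0.422
```

View pics/w8.png

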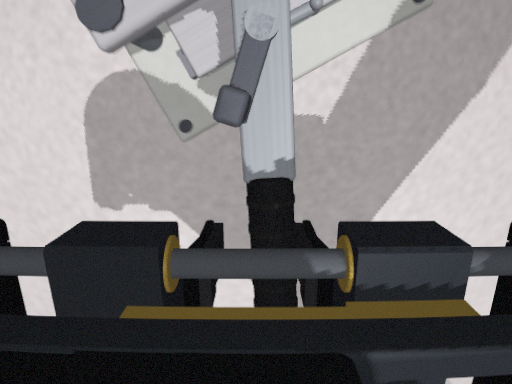

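Fcw reads 5 N, so the screw is running. I'll finish the stroke short of the stop.

```bash
python3 -m crank '[[0.15,[0.0084,-0.1625,0],[0,0,0.131]],[0.15,[0.0084,-0.1625,0],[0,0,0.131]],[0.15,[0.0084,-0.155,0],[0,0,0.125]],[0.15,[0,0,0],[0,0,0]]]'; python3 -c "
from h import *
st()"
python3 -m crank '[[0.15,[0.0084,0.1625,0],[0,0,-0.131]],[0.15,[0.0084,0.1625,0],[0,0,-0.131]],[0.15,[0.0084,0.1625,0],[0,0,-0.131]],[0.15,[0.0084,0.1625,0],[0,0,-0.131]],[0.15,[0.0084,0.1625,0],[0,0,-0.131]],[0.15,[0.0084,0.1625,0],[0,0,-0.131]],[0.15,[0.0084,0.1625,0],[0,0,-0.131]],[0.15,[0.0084,0.1625,0],[0,0,-0.131]]]'; python3 -c "
from h import *
st()"
```

```text
time_s: 9.3
tcp_pos: [0.6575, 0.0932, 0.098]
ee_rot: [[-0.631, -0.776, 0.002], [-0.776, 0.631, 0.001], [-0.002, -0.001, -1.0]]
wrist_force: [-1.0, 1.3, 0.7]
gripper_width: 0.423
t 9.3 tool th 51.04 rad 0.1588 z 0.098 xhead 50.9 Fcw 1.56 width 0.423
time_s: 10.1
tcp_pos: [0.5341, 0.1274, 0.0984]
ee_rot: [[0.149, -0.989, 0.003], [-0.989, -0.149, 0.001], [-0.0, -0.003, -1.0]]
wrist_force: [0.9, -0.5, -0.3]
gripper_width: 0.428
t 10.1 tool th 98.5 rad 0.1595 z 0.0984 xhead 98.6 Fcw -0.77 width 0.428
```

```bash
python3 -m crank '[[0.15,[0.0084,0.1625,0],[0,0,-0.131]],[0.15,[0.0084,0.1625,0],[0,0,-0.131]],[0.15,[0.0084,0.1625,0],[0,0,-0.131]],[0.15,[0.0084,0.1625,0],[0,0,-0.131]],[0.15,[0.0084,0.1625,0],[0,0,-0.131]],[0.15,[0.0084,0.1625,0],[0,0,-0.131]],[0.15,[0.0084,0.1625,0],[0,0,-0.131]],[0.15,[0,0,0],[0,0,0]]]'; python3 -c "
from h import *
st();c=r.capture('wrist');cv2.imwrite('pics/w9.png',c['img'])"
python3 -m crank '[[0.15,[0.0084,-0.1625,0],[0,0,0.131]],[0.15,[0,-0.09,0],[0,0,0.07]]]'; python3 -c "
from h import *
st()"
python3 -m crank '[[0.15,[0.002,-0.082,0],[0,0,0.066]]]'; python3 -c "
from h import *
st()"
python3 -m crank '[[0.15,[0.002,-0.082,0],[0,0,0.066]]]'; python3 -c "
from h import *
st()"
```

```text
time_s: 10.9
tcp_pos: [0.435, 0.0725, 0.0981]
ee_rot: [[0.76, -0.65, 0.001], [-0.65, -0.76, 0.0], [0.0, -0.0, -1.0]]
wrist_force: [0.3, -0.1, 0.4]
gripper_width: 0.423
t 10.9 tool th 140.06 rad 0.1601 z 0.0981 xhead 139.5 Fcw -0.07 width 0.423
time_s: 11.15
tcp_pos: [0.4551, 0.0921, 0.098]
ee_rot: [[0.645, -0.765, 0.001], [-0.765, -0.645, 0.0], [0.001, -0.001, -1.0]]
wrist_force: [-0.7, -1.2, -0.4]
gripper_width: 0.424
t 11.15 tool th 129.97 rad 0.1597 z 0.098 xhead 130.1 Fcw 1.25 width 0.424
time_s: 11.25
tcp_pos: [0.4609, 0.0968, 0.0978]
ee_rot: [[0.605, -0.796, -0.0], [-0.796, -0.605, -0.001], [0.001, 0.001, -1.0]]
wrist_force: [-2.3, -3.3, 2.2]
gripper_width: 0.425
t 11.25 tool th 127.3 rad 0.1598 z 0.0978 xhead 127.2 Fcw 3.83 width 0.425
time_s: 11.35
tcp_pos: [0.4663, 0.1007, 0.0975]
ee_rot: [[0.563, -0.827, -0.003], [-0.827, -0.563, -0.003], [0.001, 0.004, -1.0]]
wrist_force: [-2.4, -3.7, 2.3]
gripper_width: 0.425
t 11.35 tool th 124.92 rad 0.1597 z 0.0975 xhead 124.2 Fcw 4.08 width 0.425
```

View pics/w9.png

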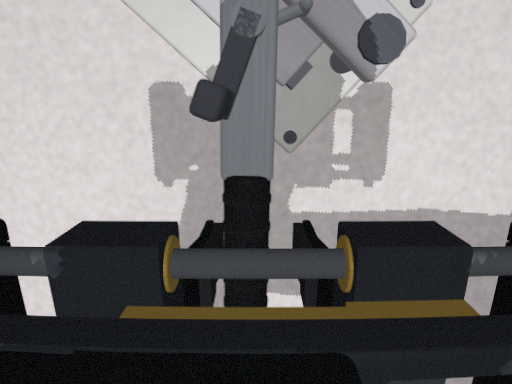

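The pawl caught early, at about 128°. I'll go on in small steps and watch the force.

```bash

python3 -m crank '[[0.15,[0.002,-0.082,0],[0,0,0.066]]]' >/dev/null; python3 -c "
from h import *
st()"
python3 -m crank '[[0.15,[0.002,-0.082,0],[0,0,0.066]]]' >/dev/null; python3 -c "
from h import *
st()"
python3 -m crank '[[0.15,[0.002,-0.082,0],[0,0,0.066]]]' >/dev/null; python3 -c "
from h import *
st()"
```

```text
t 11.45 tool th 122.1 rad 0.1597 z 0.0974 xhead 121.3 Fcw 5.22 width 0.425
t 11.55 tool th 119.18 rad 0.1597 z 0.0973 xhead 118.3 Fcw 4.78 width 0.428
t 11.65 tool th 116.25 rad 0.1597 z 0.0973 xhead 115.3 Fcw 5.16 width 0.426
```

```bash

python3 -m crank '[[0.15,[0.002,-0.082,0],[0,0,0.066]],[0.15,[0.002,-0.082,0],[0,0,0.066]]]' >/dev/null; python3 -c "
from h import *
st()"
python3 -m crank '[[0.15,[0.002,-0.082,0],[0,0,0.066]]]' >/dev/null; python3 -c "
from h import *
st()"
```

```text
t 11.85 tool th 110.34 rad 0.1597 z 0.0973 xhead 109.4 Fcw 4.6 width 0.426
t 11.95 tool th 107.38 rad 0.1597 z 0.0973 xhead 106.4 Fcw 5.15 width 0.428
```

```bash
python3 -c "
from h import *
st()"
```

```text
t 11.95 tool th 107.38 rad 0.1597 z 0.0973 xhead 106.4 Fcw 5.15 width 0.428
```

```bash

python3 -m crank '[[0.15,[0.002,-0.082,0],[0,0,0.066]],[0.15,[0.002,-0.082,0],[0,0,0.066]]]' >/dev/null; python3 -c "
from h import *
st()"
python3 -m crank '[[0.15,[0.002,-0.082,0],[0,0,0.066]]]' >/dev/null; python3 -c "
from h import *
st()"
```

```text
t 12.15 tool th 101.43 rad 0.1597 z 0.0973 xhead 100.5 Fcw 4.43 width 0.426
t 12.25 tool th 98.46 rad 0.1597 z 0.0974 xhead 97.5 Fcw 5.01 width 0.422
```

```bash

python3 -m crank '[[0.15,[0.002,-0.082,0],[0,0,0.066]],[0.15,[0.002,-0.082,0],[0,0,0.066]]]' >/dev/null; python3 -c "
from h import *
st()"
python3 -m crank '[[0.15,[0.002,-0.082,0],[0,0,0.066]]]' >/dev/null; python3 -c "
from h import *
st()"
```

```text
t 12.45 tool th 92.53 rad 0.1597 z 0.0974 xhead 91.5 Fcw 4.78 width 0.427
t 12.55 tool th 89.56 rad 0.1597 z 0.0974 xhead 88.6 Fcw 4.55 width 0.425
```

```bash

python3 -m crank '[[0.15,[0.002,-0.082,0],[0,0,0.066]],[0.15,[0.002,-0.082,0],[0,0,0.066]]]' >/dev/null; python3 -c "
from h import *
st()"
python3 -m crank '[[0.15,[0.002,-0.082,0],[0,0,0.066]]]' >/dev/null; python3 -c "
from h import *
st()"
```

```text
t 12.75 tool th 83.64 rad 0.1597 z 0.0974 xhead 82.6 Fcw 4.75 width 0.428
t 12.85 tool th 80.67 rad 0.1597 z 0.0974 xhead 79.7 Fcw 5.02 width 0.43
```

```bash

python3 -m crank '[[0.15,[0.002,-0.082,0],[0,0,0.066]],[0.15,[0.002,-0.082,0],[0,0,0.066]]]' >/dev/null; python3 -c "
from h import *
st()"
python3 -m crank '[[0.15,[0.002,-0.082,0],[0,0,0.066]]]' >/dev/null; python3 -c "
from h import *
st()"
```

```text
t 13.05 tool th 74.76 rad 0.1596 z 0.0974 xhead 73.7 Fcw 4.68 width 0.427
t 13.15 tool th 71.79 rad 0.1596 z 0.0975 xhead 70.8 Fcw 3.71 width 0.427
```

```bash

python3 -m crank '[[0.15,[0.002,-0.082,0],[0,0,0.066]],[0.15,[0.002,-0.082,0],[0,0,0.066]]]' >/dev/null; python3 -c "
from h import *
st()"
python3 -m crank '[[0.15,[0.002,-0.082,0],[0,0,0.066]]]' >/dev/null; python3 -c "
from h import *
st()"
```

```text
t 13.35 tool th 65.97 rad 0.1595 z 0.0974 xhead 64.8 Fcw 5.71 width 0.427
t 13.45 tool th 63.11 rad 0.1595 z 0.0974 xhead 61.9 Fcw 7.03 width 0.425
```

The force is rising, and the stop is still about 14° away. I'll take smaller steps.

```bash

python3 -m crank '[[0.15,[0.001,-0.041,0],[0,0,0.033]]]' >/dev/null; python3 -c "
from h import *
st()"
python3 -m crank '[[0.15,[0.001,-0.041,0],[0,0,0.033]]]' >/dev/null; python3 -c "
from h import *
st()"
```

```text
t 13.55 tool th 61.57 rad 0.1594 z 0.0974 xhead 60.4 Fcw 6.84 width 0.432
t 13.65 tool th 60.27 rad 0.1594 z 0.0974 xhead 59.0 Fcw 7.95 width 0.43
```

```bash

python3 -m crank '[[0.15,[0.001,-0.041,0],[0,0,0.033]]]' >/dev/null; python3 -c "
from h import *
st()"
python3 -m crank '[[0.15,[0.001,-0.034,0],[0,0,0.027]]]' >/dev/null; python3 -c "
from h import *
st()"
python3 -m crank '[[0.15,[0,0,0],[0,0,0]],[0.15,[0,0,0],[0,0,0]],[0.15,[0,0,0],[0,0,0]]]' >/dev/null; python3 -c "
from h import *
st()"
```

```text
t 13.75 tool th 58.88 rad 0.1594 z 0.0974 xhead 57.5 Fcw 7.07 width 0.424
t 13.85 tool th 57.69 rad 0.1593 z 0.0974 xhead 56.3 Fcw 8.47 width 0.423
t 14.15 tool th 57.55 rad 0.1594 z 0.0974 xhead 56.3 Fcw 5.41 width 0.428
```

The stiffening is clear: it rose from 4.8 N to about 8.5 N over 9°, which fits a squeeze of about 0.16 rad. I've also held it still for 0.3 s. Now I'll let go by centring the fingers, then lift clear.

```bash

python3 -m crank '[[0.15,[0,0.02,0],[0,0,0]],[0.15,[0,0.02,0],[0,0,0]],[0.15,[0,0.02,0],[0,0,0]],[0.15,[0,0.015,0],[0,0,0]],[0.15,[0,0,0],[0,0,0]]]' >/dev/null; python3 -c "
from h import *
st();c=r.capture('wrist');cv2.imwrite('pics/w10.png',c['img'])"
```

```text
t 14.65 tool th 59.74 rad 0.1587 z 0.0975 xhead 56.3 Fcw 4.32 width 0.428
```

View pics/w10.png

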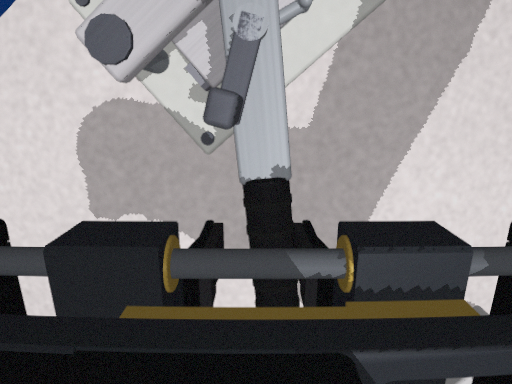

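```bash

python3 -m crank '[[0.15,[0,0.02,0],[0,0,0]],[0.15,[0,0,0],[0,0,0]]]' >/dev/null; python3 -c "
from h import *
st()"
python3 -m crank '[[0.15,[0,0.02,0],[0,0,0]],[0.15,[0,0,0],[0,0,0]]]' >/dev/null; python3 -c "
from h import *
st()"
python3 -m crank '[[0.15,[0,0.02,0],[0,0,0]],[0.15,[0,0,0],[0,0,0]]]' >/dev/null; python3 -c "
from h import *
st();c=r.capture('wrist');cv2.imwrite('pics/w11.png',c['img'])"
```

```text
t 14.9 tool th 60.35 rad 0.1586 z 0.0976 xhead 56.3 Fcw 1.93 width 0.426
t 15.1 tool th 61.06 rad 0.1585 z 0.0975 xhead 56.4 Fcw -0.21 width 0.422
t 15.3 tool th 61.83 rad 0.1589 z 0.0976 xhead 56.4 Fcw 0.14 width 0.427
```

View pics/w11.png

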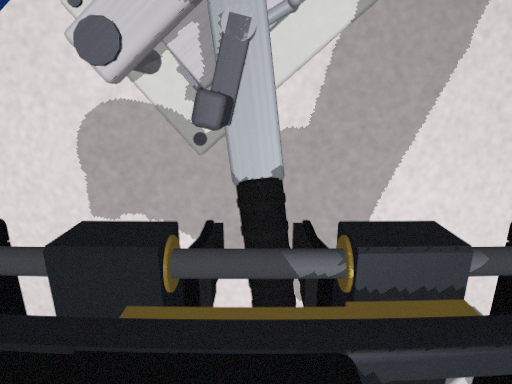

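Contact force is about 0 and the grip is free between the fingers. Lifting clear.

```bash

python3 -m crank '[[0.15,[0,0.02,0],[0,0,0]],[0.15,[0,0,-0.15],[0,0,0]],[0.15,[0,0,-0.3],[0,0,0]],[0.15,[0,0,-0.35],[0,0,0]],[0.15,[-0.2,0,-0.4],[0,0,0]],[0.15,[-0.3,0,0],[0,0,0]],[0.15,[-0.3,0,0],[0,0,0]],[0.15,[0,0,0],[0,0,0]]]'
python3 -c "
from h import *
c=r.capture('wrist');cv2.imwrite('pics/w12.png',c['img'])
crop(r.capture('scene'),100,100,320,340,2.5,'pics/s12.png')"
```

```text
time_s: 16.15
tcp_pos: [0.6764, 0.1802, 0.2167]
ee_rot: [[-0.552, -0.834, 0.001], [-0.834, 0.552, 0.001], [-0.001, -0.0, -1.0]]
wrist_force: [0.2, -0.8, -0.6]
gripper_width: 0.42
```

View pics/w12.png

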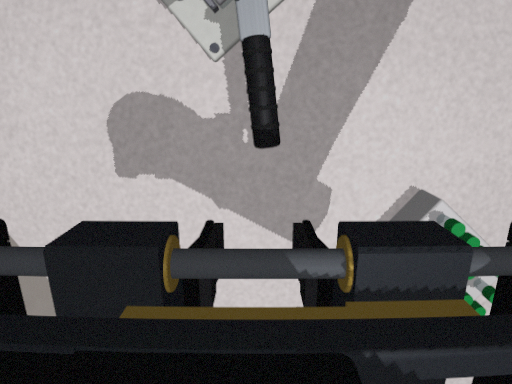

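View pics/s12.png

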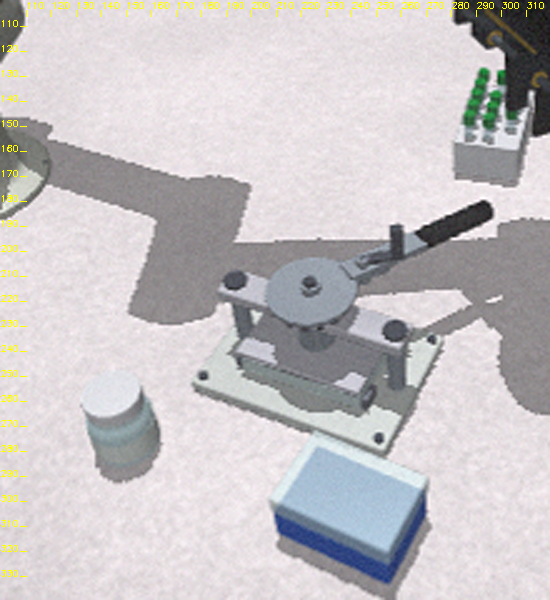

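The handle stands free, the tab is on the tighten side, and the rack, jar and tip box are where they were. Handing in.

```bash
python3 -c "
from station import r
print(r.finish_job())"
```

```text
the job is handed in; nothing more can be done
None
```

The ratchet is set to tighten, the pressure plate is down on the gasket, and I handed the job in at about 16 s. The hand-in gives no verdict, so the squeeze is my estimate from the forces.

- **Tab flip:** I pushed the tab over with the shut fingers; the sampled readings were about 2 N. The handle swung along, and the tab flipped before the clockwise stop. Pictures afterwards show the tab on the clockwise side.
- **Tightening:** With the fingers loosely around the grip, I swung the handle back, made one full tightening stroke, swung back again, and made a slow second stroke. The push stayed near 4.8 N, then rose from about 66° to roughly 8.5 N at 57.6°. The end stop was still about 9° further on. I held still there for about 0.3 s.
- **Letting go:** The handle eased back about 3° while the contact force fell to zero, then I lifted clear.
- **Last checks:** The handle stands free, the tab is on the tighten side, and the rack, tip box and jar look unmoved.

**Squeeze estimate:** The forces suggest about 0.16 rad, and the ease-back suggests it was nearer 0.2 rad before settling to about 0.15 rad. The two disagree slightly and single force readings scatter by about 1 N, but both lie between the 0.06 rad needed and the 0.32 rad that crushes the plate. I could not measure the plate's height directly.

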